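# Lock the cleaning crate into its roller bay and hold the key turned

## Robot

A 6-joint arm with a two-finger parallel gripper is mounted at the origin on the work surface. World frame = base frame: x ahead of the robot, y to its left, z up, the work surface at z = 0. Lengths are in mm, angles in rad, forces in N, time in s.
With the tool pointing down it reaches from about 275 to 850 mm from the base axis. Payload 5.2 kg.
Tool frame: the origin (TCP) lies on the centre line of the jaws, within the pads' length; the fingertips stand 14 mm ahead of it and the grasp point (between the pads) lies 5 mm behind it; z points along the fingers, y is the direction in which the jaws open and shut (so a half turn about z gives the same grasp; the last joint's range is limited). The gripper opens to 85 mm and grips with 20 to 120 N. Pads are 22 mm wide; open, the fingers measure 114 mm over their backs; the gripper's body (76 mm by 85 mm) begins 54 mm behind the grasp point. The pads swing forward as they close: fully open they stand 13 mm farther back than shut.
Start: joints at [1.084, 0.259, 1.535, -0, 1.348, -0.203], TCP at [153.981, 528.01, 245.31] pointing down, gripper open.
Joint ranges: [-3.14, 3.14], [-0.91, 2.08], [0.19, 2.58], [-1.22, 4.36], [0.22, 2.71], [-3.12, 3.12]. Speed limits (rad/s): [2.57, 2.57, 3.14, 3.14, 3.14, 3.14].

## Interface

Orientations are given as a rotation vector (axis times angle).
In Python, from plant import sense, get_image, calibration, sign_off, boxes_of gives the robot as it stands.
- The arm moves only by the tool arm_command, never from a script. Its argument "commands" is a list of rows, each an object with "travel": the shift along the tool's x, y, z in m, a list of three; "dr": the turn, a rotation vector about the tool's x, y, z in degrees, a list of three; "jaw": the gripper's target within -1 to 1 (shut at 1, half-way at 0, fully open at -1). A call has 1 to 12 rows; each row shifts and turns the commanded pose from where the row before left it, along the tool's axes as they then stand; what a row does not reach is not made up. A row lasts 1/10 s, in which the tool goes at most 50 mm and 8.59 degrees, less where a joint would pass 70% of its speed; a pose out of reach is approached as far as the arm can. A call is refused whole if a number of a shift passes 0.05 or a number of a turn 8.59, either way. A call with a gripper value outside its range is refused whole. The fingers move at their own pace and stop on an object; "squeeze" is the grip in N (left out, the last holds). Time passes only in rows, so rows that do not move let the fingers close. It gives the time, the measured TCP pose, the force and the opening at its end, in the units of the state.
- sense(): the state, without advancing time (a new reading comes with each control period).
- get_image(name): name is "scene" or "side" or "wrist"; returns the picture (400x640x3 uint8, blue, green, red); there is no depth.
- calibration(name): a dict with "intrinsics" (3x3 intrinsics, pixels), "pose" (4x4, takes a point from camera to world coordinates); the wrist camera has in their place "tool_from_camera" (4x4, takes a point from camera to tool coordinates, whose origin is the TCP and whose axes are the flange's). Camera axes: x right, y up, looking along -z (the intrinsics and any distortion apply to the point x, -y, -z); pixel columns grow to the right and rows downward; lengths in mm; the calibration is good to about 2 mm. The wrist camera is an equidistant fisheye: a pixel r from the principal point sees the ray r / f radians off the axis. A picture is of the moment at which its call begins: read the wrist's pose just before it. calibration takes no time and is no camera call.
- sign_off(): hands the job in, once; it reports no verdict.
Trained networks look in the newest picture that a camera, given by its name, has taken for a name from the list of things; names that differ only in an ending like _2 or _b are one class to them, and where a whole thing is asked for, a point or a joint stands for the part that bears it (a point fixed in the world has none). Each returns a list of dicts, best first, with "conf" (0 to 1); they miss things now and then, are a little off and sometimes report something else, mostly with a low value. They report only what shows in the picture. A call takes as long as a camera call. They do not tell look-alikes from the thing itself.
- boxes_of(label, camera): "centre" ([row, column] in pixels, amid what is visible of it).
The state is a dict: "t": time; "q": joint angles; "dq": joint speeds; "joint_efforts": joint torques, N m; "eef_pos": TCP position; "tool_rot": TCP orientation; "force": force on the tool from outside, world axes, zero at the start; "moment": the same for the moment, N m; "grip_width": finger opening in mm.
Only numpy, scipy, OpenCV 4.12 (cv2) and the standard library are available. Lean on these libraries where they do the work, as an engineer would, in place of code of your own. Each camera call takes 0.05 s, during which the arm holds its last target.

## Task

First push the crate of bottles along the rollers until it is fully home against the back wall of its bay. Then take the big key from its wooden stand, work it all the way into the lock beside the bay, past the sticky pins, and turn it a quarter clockwise to its stop, so that the cam swings across behind the crate. Finish while holding the key turned against its spring, gripping only the bow with the fingers off the lock, and leave the canister, bowls, clothespin and scoop where they are.

Things in the scene. Friction and masses are not known exactly. Their poses are not given: they have to be found in the camera images.
- station: Fixed plywood roller track, 150 wide (x), 450 long (y); origin at the centre of its underside on the table, z up. Free-turning rollers every 48 mm, tops at z = 40; side rails with inner faces at x = +-63, tops at z = 52. Its -y end is the bay, the crate goes in along -y. The lock stands outside the rail on its -x side, towards the robot.
- bay_back (a point): On the inner face of the bay's back wall, middle, at roller height (station x = 0, y = -210, z = 40). Axes are the station's. Bay: side walls from here 130 mm towards +y, all walls 90 mm above the table, no roof. Crate home: touching this wall, its origin 70 mm and its rear face 140 mm from here along station +y.
- lock_mouth (a point): Centre of the keyway's mouth on the lock's top face, 104 mm above the table (station x = -115, y = -50); station axes. Slot 20 by 8 mm, 36 deep straight down, 3 mm bevelled lead-in; long side along station y while unlocked. Pairs of spring pins bulge 2.5 mm in from its flat sides 12 and 22 mm down; a push of some 5 to 20 N or a little wiggling passes them.
- lock_foot (a point): Foot of the lock's vertical axis, on the table. Steel base 56 mm square and 56 high; above it the cam, a bar 12 wide, 6 thick reaching 100 from the axis, at heights 58 to 64; then the barrel, 52 in diameter, its top at 102, carried by an upright on the -x side, also up to 102.
- cam (a joint): Turn of plug and cam, rad. 0: unlocked, cam pointing to station +y beside the rail; a spring returns it here. Grows clockwise seen from above to the stop at 1.5, cam pointing to station +x, across behind the home crate. Resists with 0.04 Nm at first, 0.12 Nm at the stop. The key has up to 0.15 rad of play, so turn the key about 1.65 rad. A crate not home is struck by the cam.
- crate: Loose open grey plastic crate of small bottles, 120 (x) by 140 (y) by 65 high, 4 mm walls, 0.3 to 0.75 kg, on the rollers (underside 40 mm above the table, contents below the rim), its axes along the station's. Origin: centre of its underside. It rolls easily when pushed at mid-height on its rear (+y) face.
- key: Loose steel key, 0.07 kg, upright in its stand, blade down. Origin: centre of the bow's underside (shoulder), resting on the stand 45 mm above the table; z up. Bow 12 thick (x), 30 wide (y), 42 high, flat faces at x = +-6; grip across x. Blade 6 thick (x), 18 wide (y), 30 long, round end, alike after a half turn. Fully in the lock, the shoulder rests on the lock's top face.
- key_tip (a point): End of the key's blade, 30 mm below the key's origin on its axis.
- holder: Fixed square wooden key stand, 60 by 60 by 45 high, origin at the centre of its underside; slot 10 (x) by 22 (y), 36 deep, in the middle of its top. The key stands in it with the same axes.
- canister: Bystander: lidded cream ceramic canister, 106 diameter, 149 high, origin at the centre of its foot.
- bowls: Bystander: stack of steel bowls, 111 diameter, 64 high, origin at the centre of its foot.
- clothespin: Bystander: cream plastic clothespin lying flat, 75 by 11 by 17 high, origin under its middle.
- scoop: Bystander: blue plastic scoop with a button on its handle, lying along its x, 170 long, 56 high, origin underneath.
There are look-alikes about, which are no part of the job. What is meant by the crate is not green, orange or pink, and is the larger of those in its own colour.

How it is judged:
By the outcome, as a careful person would: the job done as asked, in the order asked, and still so for the second after the job is handed in, while the arm keeps its last pose, push and grip.
It also fails if it takes over 58 s, if anything falls off the work surface, if the arm or the gripper's body presses on something with over 40 N, if the wrist force passes 120 N, or if a joint passes its speed limit or range.

## Working session

There is one attempt and no reset: what is moved stays moved. The work goes in short steps, Python scripts to look and compute and a tool call to move; the robot and the scene stay as the last step left them, time stands still between calls to the robot, and variables do not carry over. Pictures are saved under pics/ and viewed, and the job is handed in when it is done.

Besides the shell and the picture viewer there is one more tool, called after "Emit:" as name([rows], argument=value, ...), one row to a line, values as JSON. arm_command: Moves the arm, as the interface text tells. Its arguments: {"type":"object","properties":{"commands":{"type":"array"},"squeeze":{"type":"number"}},"required":["commands"]}

```bash
ls; mkdir -p pics; python3 - <<'E'
from plant import *
import cv2
s=sense(); print(s)
for n in ("scene","side","wrist"):
    im=get_image(n); cv2.imwrite(f"pics/{n}0.png",im)
    c=calibration(n); print(n,{k:(v.tolist() if hasattr(v,'tolist') else v) for k,v in c.items()})
print(sense()['t'])
E
```

```text
pics
{'t': 0.0, 'q': array([ 1.08421714e+00,  2.59358393e-01,  1.53613238e+00,  3.33713729e-05,
        1.34800705e+00, -2.02787756e-01]), 'dq': array([ 0.00209983,  0.00338415, -0.00086832, -0.00070027, -0.00048262,
       -0.00047536]), 'joint_efforts': array([ 1.79389852e-03, -4.46041667e+01, -2.90564901e+01, -1.59252913e-04,
        1.16819615e-02,  5.62867044e-06]), 'eef_pos': array([153.70787765, 527.53783271, 244.44661441]), 'tool_rot': array([-4.44200096e-01, -3.10934817e+00,  2.79874109e-03]), 'force': array([-0.73572859, -0.15464075,  0.08378055]), 'moment': array([-0.00609801,  0.01078629, -0.06733246]), 'grip_width': 85.37585201110245}
scene {'intrinsics': [[385.28644970129557, 0.0, 314.13658965545966], [0.0, 385.28644970129557, 193.0388413469098], [0.0, 0.0, 1.0]], 'pose': [[-0.22041320375111884, -0.6368555409480846, 0.7388051431709787, 1472.4449065757892], [0.9751781985348854, -0.12748678291947943, 0.1810375687063252, 240.3656980341289], [-0.02110688784315933, 0.7603697391036573, 0.6491474094079189, 898.2225667296], [0.0, 0.0, 0.0, 1.0]]}
side {'intrinsics': [[520.7095435297931, 0.0, 321.65674006741585], [0.0, 520.7095435297931, 199.7883751793001], [0.0, 0.0, 1.0]], 'pose': [[0.8779784729767007, 0.26837283155691366, -0.3963960447224788, 29.395081291461175], [-0.4784214112222341, 0.4636804329394463, -0.7457301183358586, -1018.5612857310566], [-0.016332613802663574, 0.8443793456682915, 0.535496747268516, 844.4859659965488], [0.0, 0.0, 0.0, 1.0]]}
wrist {'intrinsics': [[309.70691628693146, 0.0, 315.67542602640896], [0.0, 309.70691628693146, 200.88007630582376], [0.0, 0.0, 1.0]], 'tool_from_camera': [[0.0002734649849543269, 0.9482958100645819, 0.31738774681902493, 80.9561221438107], [0.9999999241681864, -0.00017132252267926178, -0.00034973162922279956, 0.428398799008467], [-0.00027727336918642197, 0.3173878183902916, -0.948295785004303, -129.10130930917308], [0.0, 0.0, 0.0, 1.0]]}
0.15
```

View pics/scene0.png

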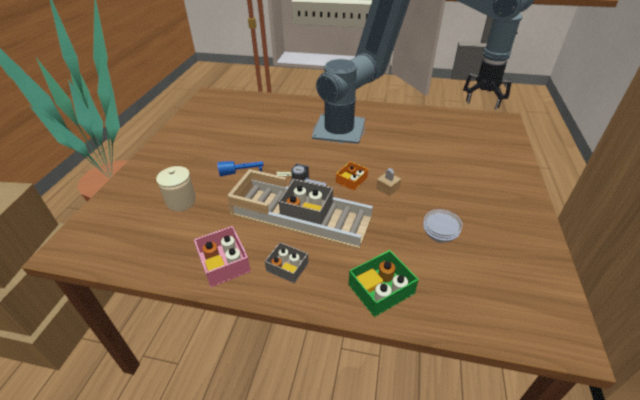

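View pics/side0.png

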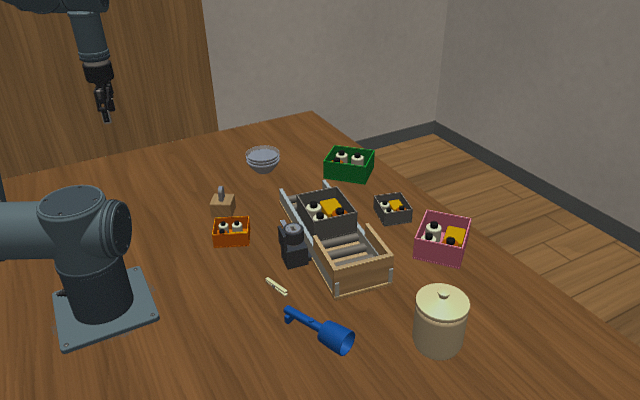

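View pics/wrist0.png

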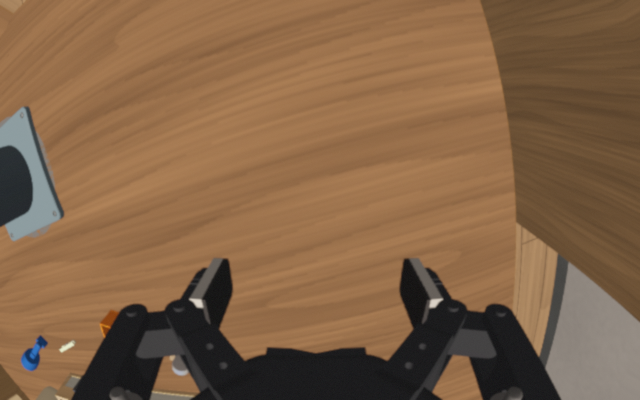

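The scene view shows the grey crate on the rollers at (308,200), the lock at (300,172), the key in its stand at (389,182) and the smaller grey crate at (287,262). The side view shows the same things at (326,212), (292,243), (222,200) and (393,208). Next I'll enlarge both views and run the detector.

```bash
cat > h.py <<'E'
import numpy as np, cv2
from plant import *
from scipy.spatial.transform import Rotation as R
def cal(n):
    c=calibration(n); return np.array(c['intrinsics']),np.array(c['pose'])
def proj(n,P):
    K,T=cal(n); P=np.atleast_2d(P); p=(P-T[:3,3])@T[:3,:3]
    p=p*[1,-1,-1]; p=p@K.T; return p[:,:2]/p[:,2:]
def ray(n,px):
    K,T=cal(n); d=np.linalg.inv(K)@[px[0],px[1],1]; d=d*[1,-1,-1]; return T[:3,3],T[:3,:3]@d
def onz(n,px,z):
    o,d=ray(n,px); return o+d*(z-o[2])/d[2]
def tri(pa,pb):
    (o1,d1),(o2,d2)=ray('scene',pa),ray('side',pb)
    A=np.c_[d1,-d2]; s=np.linalg.lstsq(A,o2-o1,rcond=None)[0]
    a,b=o1+d1*s[0],o2+d2*s[1]; return (a+b)/2,np.linalg.norm(a-b)
def crop(im,x0,y0,x1,y1,k,name):
    cv2.imwrite('pics/'+name,cv2.resize(im[y0:y1,x0:x1],None,fx=k,fy=k,interpolation=cv2.INTER_CUBIC))
E
python3 - <<'E'
from h import *
a=cv2.imread('pics/scene0.png');crop(a,220,150,420,290,4,'sc_c.png')
a=cv2.imread('pics/side0.png');crop(a,195,170,405,310,3.8,'si_c.png')
for l in ("crate","key","holder","lock_foot","cam","station","bay_back","lock_mouth"):
  for n in ("scene","side"):
    try: print(l,n,[(round(d['conf'],2),np.round(d['centre'][::-1],1).tolist()) for d in boxes_of(l,n)][:6])
    except Exception as e: print(l,n,e)
print(sense()['t'])
E
```

```text
crate scene [(0.75, [217.1, 254.1]), (0.73, [384.8, 284.4]), (0.71, [354.8, 174.9]), (0.67, [308.5, 202.4]), (0.64, [288.4, 261.6])]
crate side [(0.92, [328.5, 212.2]), (0.88, [230.4, 235.5]), (0.81, [391.9, 208.7]), (0.66, [440.8, 237.0]), (0.61, [348.6, 164.8])]
key scene [(0.4, [392.5, 173.3])]
key side []
holder scene [(0.89, [387.6, 184.8])]
holder side [(0.93, [224.4, 204.2])]
lock_foot scene [(0.58, [288.5, 216.0])]
lock_foot side [(0.9, [338.1, 255.9])]
cam scene [(0.65, [293.0, 218.2]), (0.64, [300.6, 174.9]), (0.23, [309.0, 201.3])]
cam side [(0.51, [289.6, 226.7])]
station scene [(0.79, [287.0, 219.3])]
station side [(0.8, [336.3, 256.9])]
bay_back scene [(0.74, [293.7, 219.2])]
bay_back side [(0.58, [338.9, 256.0]), (0.53, [329.0, 329.7])]
lock_mouth scene [(0.66, [292.4, 217.1])]
lock_mouth side [(0.94, [340.5, 255.2])]
0.95
```

View pics/sc_c.png

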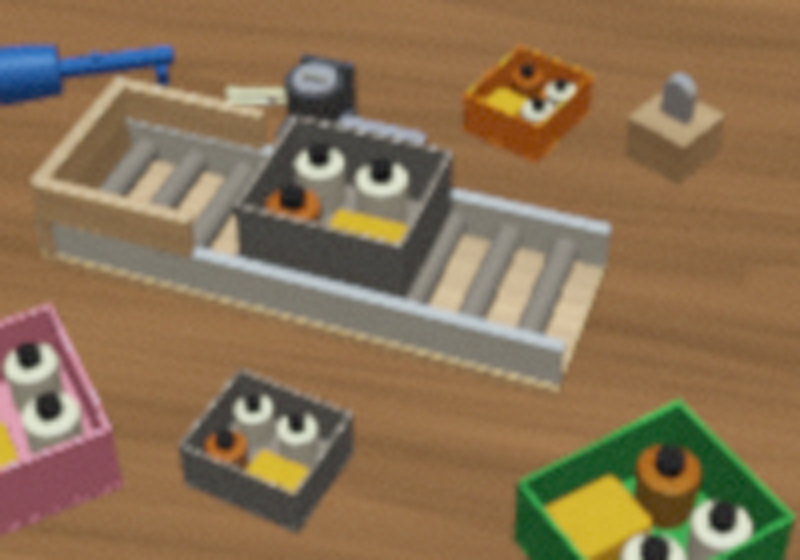

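View pics/si_c.png

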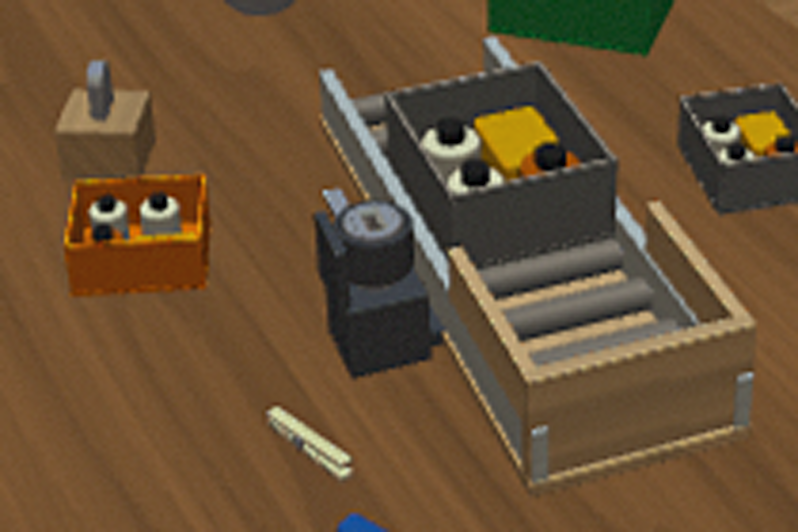

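The grey crate on the rollers, scene (308,200) / side (326,212), is the larger of the two grey ones. The other grey one, scene (287,262), is smaller and off the track, and the crops confirm this. Now I'll fit the station's pose from corners in both views.

```bash
cat > fit.py <<'E'
from h import *
from scipy.optimize import least_squares
S=lambda u,v:(220+(u)/4,150+(v)/4)
D=lambda u,v:(195+u/3.8,170+v/3.8)
obs=[('scene',(75,225,0),S(558,389)),('scene',(75,-225,0),S(45,257)),('scene',(75,-225,90),S(35,183)),('scene',(-75,-225,90),S(117,79)),
('scene',(-115,-50,104),S(315,77)),('scene',(75,225,52),S(563,345)),('scene',(-75,225,52),S(610,226)),
('side',(-75,-225,0),D(533,490)),('side',(75,-225,0),D(748,437)),('side',(-75,-225,90),D(526,380)),('side',(75,-225,90),D(753,323)),('side',(-115,-50,104),D(373,219)),('side',(-75,225,52),D(321,73)),('side',(75,225,52),D(497,38))]
def W(p,P): 
    c,s=np.cos(p[2]),np.sin(p[2]); P=np.asarray(P,float)
    return np.stack([p[0]+c*P[...,0]-s*P[...,1],p[1]+s*P[...,0]+c*P[...,1],P[...,2]],-1)
def res(p): return np.concatenate([proj(n,W(p,P))[0]-np.array(u) for n,P,u in obs])
if __name__=="__main__":
    r=least_squares(res,[450,100,0],loss='soft_l1'); p=r.x
    print(p,np.round(res(p).reshape(-1,2),1).tolist())
    print('lockmouth',W(p,(-115,-50,104)),'bay',W(p,(0,-210,40)))
    print('lock tri',tri(S(315,77),D(373,219)))
    # key/holder
    for nm,a,b in [('keytop',S(679,74),D(98,63)),('holder near top corner',S(679,147),None)]:
        if b: print(nm,tri(a,b))
    for c in [(628,122),(722,118),(678,147)]: print('scene holder z45',onz('scene',S(*c),45))
    for c in [(70,92),(152,93),(147,133),(58,127)]: print('side holder z45',onz('side',D(*c),45))
    # crate rim z=105
    for c in [(237,207),(410,247),(452,150),(290,117)]: print('scene crate z105',onz('scene',S(*c),105))
    for c in [(387,93),(540,66),(617,160),(455,198)]: print('side crate z105',onz('side',D(*c),105))
E
python3 fit.py
```

```text
[ 5.76771043e+02 -2.74224851e+01 -1.43411833e-01] [[-0.0, 2.5], [-0.3, 1.1], [-2.3, -0.5], [-0.6, -0.9], [0.1, -0.1], [-0.3, 1.9], [0.6, -0.5], [-1.5, 1.5], [0.1, -0.5], [0.2, 0.5], [0.9, 0.0], [-0.7, -0.8], [-1.6, -1.0], [-0.4, -1.3]]
lockmouth [455.80557951 -60.47330589 104.        ] bay [ 546.75768549 -235.26665364   40.        ]
lock tri (array([456.30102024, -61.48063105, 102.89689103]), np.float64(2.183248749529281))
keytop (array([373.96075518, 242.33453563,  88.59887271]), np.float64(3.6949366702679542))
scene holder z45 [391.39369674 204.92886778  45.        ]
scene holder z45 [369.67255918 285.35930608  45.        ]
scene holder z45 [417.58904464 250.52382075  45.        ]
side holder z45 [360.72930428 280.87141846  45.        ]
side holder z45 [415.32128285 247.53742131  45.        ]
side holder z45 [391.88631839 195.6391982   45.        ]
side holder z45 [336.62032131 237.1512126   45.        ]
scene crate z105 [631.44419273 -77.73944728 105.        ]
scene crate z105 [649.03296641  62.80536354 105.        ]
scene crate z105 [530.9364663   72.69244557 105.        ]
scene crate z105 [515.05752768 -66.78174376 105.        ]
side crate z105 [531.60837278  68.33536189 105.        ]
side crate z105 [644.16781804  45.98971316 105.        ]
side crate z105 [627.6138438  -85.94867743 105.        ]
side crate z105 [512.35339867 -71.06750973 105.        ]
```

```bash
cat >> h.py <<'E'
def st(): return sense()
def pose(s=None):
    s=s or sense(); return s['eef_pos'],R.from_rotvec(s['tool_rot']).as_matrix()
def yaw(M): return np.degrees(np.arctan2(M[1,0],M[0,0])) # tool x yaw
E
python3 - <<'E'
from h import *
from fit import W
p,M=pose(); print(p,M.round(3),yaw(M))
st=(576.77,-27.42,-.1434)
for a in [(0,135,0),(0,-40,0),(0,-70,0),(-115,-50,104)]: print(a,W(st,a))
# crate corners in station
for q in [(631.4,-77.7),(649,62.8),(530.9,72.7),(515,-66.8),(531.6,68.3),(644.2,46),(627.6,-85.9),(512.4,-71)]:
    d=np.array(q)-st[:2]; c,s=np.cos(st[2]),np.sin(st[2]); print(np.round([c*d[0]+s*d[1],-s*d[0]+c*d[1]],1))
E
```

```text
[153.99955567 528.0161202  245.32585164] [[-0.96  0.28  0.  ]
 [ 0.28  0.96  0.  ]
 [-0.    0.   -1.  ]] 163.7381373403746
(0, 135, 0) [596.06271986 106.19433666   0.        ]
(0, -40, 0) [571.05363856 -67.00943308   0.        ]
(0, -70, 0) [566.76636748 -96.7015079    0.        ]
(-115, -50, 104) [455.80492808 -60.47225222 104.        ]
[ 61.3 -42. ]
[58.6 99.6]
[-59.7  92.5]
[-55.5 -47.8]
[-58.4  88.3]
[56.2 82.3]
[ 58.7 -50.6]
[-57.5 -52.3]
```

Emit:
arm_command([
  {"travel": [0, 0, 0], "dr": [0, 0, 8.19], "jaw": 0},
  {"travel": [0, 0, 0], "dr": [0, 0, 8.19], "jaw": 0},
  {"travel": [0, 0, 0], "dr": [0, 0, 8.19], "jaw": 0},
  {"travel": [0, 0, 0], "dr": [0, 0, 8.19], "jaw": 0},
  {"travel": [0, 0, 0], "dr": [0, 0, 8.19], "jaw": 0},
  {"travel": [0, 0, 0], "dr": [0, 0, 8.19], "jaw": 0},
  {"travel": [0, 0, 0], "dr": [0, 0, 8.19], "jaw": 0},
  {"travel": [0, 0, 0], "dr": [0, 0, 8.19], "jaw": 0},
  {"travel": [0, 0, 0], "dr": [0, 0, 8.19], "jaw": 0},
  {"travel": [0, 0, 0], "dr": [0, 0, 8.19], "jaw": 0},
])

```text
t: 1.95
eef_pos: [154.0, 528.0, 245.3]
tool_rot: [2.38, 2.051, -0.0]
force: [-0.3, 0.4, 0.9]
grip_width: 42.7
```

Emit:
arm_command([
  {"travel": [-0.025, 0.036, 0], "dr": [0, 0, 0], "jaw": 0},
  {"travel": [-0.025, 0.036, 0], "dr": [0, 0, 0], "jaw": 0},
  {"travel": [-0.025, 0.036, 0], "dr": [0, 0, 0], "jaw": 0},
  {"travel": [-0.025, 0.036, 0], "dr": [0, 0, 0], "jaw": 0},
  {"travel": [-0.025, 0.036, 0], "dr": [0, 0, 0], "jaw": 0},
  {"travel": [-0.025, 0.036, 0], "dr": [0, 0, 0], "jaw": 0},
  {"travel": [-0.025, 0.036, 0], "dr": [0, 0, 0], "jaw": 0},
  {"travel": [-0.025, 0.036, 0], "dr": [0, 0, 0], "jaw": 0},
  {"travel": [-0.025, 0.036, 0], "dr": [0, 0, 0], "jaw": 0},
  {"travel": [-0.025, 0.036, 0], "dr": [0, 0, 0], "jaw": 0},
  {"travel": [-0.025, 0.036, 0], "dr": [0, 0, 0], "jaw": 0},
])

```text
t: 3.05
eef_pos: [508.1, 198.1, 245.5]
tool_rot: [2.374, 2.057, 0.001]
force: [0.5, 0.8, -0.3]
grip_width: 42.7
```

```bash
cat >> h.py <<'E'
def wT():
    c=calibration('wrist'); s=sense(); T=np.eye(4); T[:3,:3]=R.from_rotvec(s['tool_rot']).as_matrix(); T[:3,3]=s['eef_pos']
    return T@np.array(c['tool_from_camera'])
def wproj(P,T):
    K=np.array(calibration('wrist')['intrinsics']); P=np.atleast_2d(P)
    p=(P-T[:3,3])@T[:3,:3]*[1,-1,-1]
    r=np.hypot(p[:,0],p[:,1]); th=np.arctan2(r,p[:,2]); k=th/r
    return np.c_[K[0,0]*p[:,0]*k+K[0,2],K[1,1]*p[:,1]*k+K[1,2]]
def wonz(px,z,T):
    K=np.array(calibration('wrist')['intrinsics'])
    u=(px[0]-K[0,2])/K[0,0]; v=(px[1]-K[1,2])/K[1,1]; th=np.hypot(u,v)
    d=np.array([np.sin(th)*u/th,-np.sin(th)*v/th,-np.cos(th)]); d=T[:3,:3]@d
    return T[:3,3]+d*(z-T[2,3])/d[2]
E
python3 - <<'E'
from h import *
T=wT(); im=get_image('wrist'); cv2.imwrite('pics/w1.png',im); np.save('w1T.npy',T)
print(wproj([[378,242,45],[456,-60.5,104],[596,106,40]],T))
E
```

```text
[[195.80551314 156.34173153]
 [303.9439779  381.46711037]
 [396.8126199  238.72476902]]
```

View pics/w1.png

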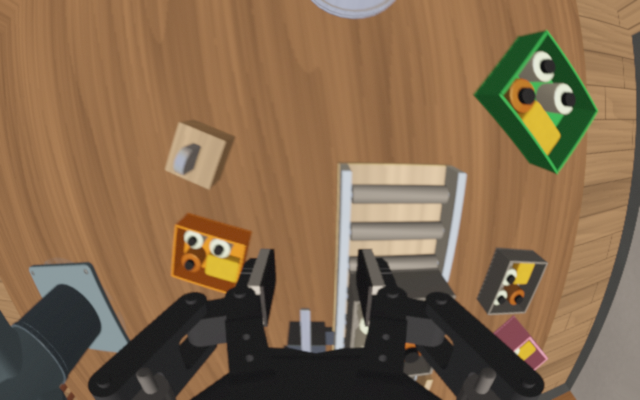

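The wrist view shows the stand at (198,155) against a prediction of (196,156), and the +y end of the track at (400,165). Both agree with the fit. I'll refine the holder from a crop while it is in view.

```bash
python3 - <<'E'
from h import *
im=cv2.imread('pics/w1.png'); crop(im,150,110,250,200,8,'w1k.png')
E
```

```text
(no output)
```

View pics/w1k.png

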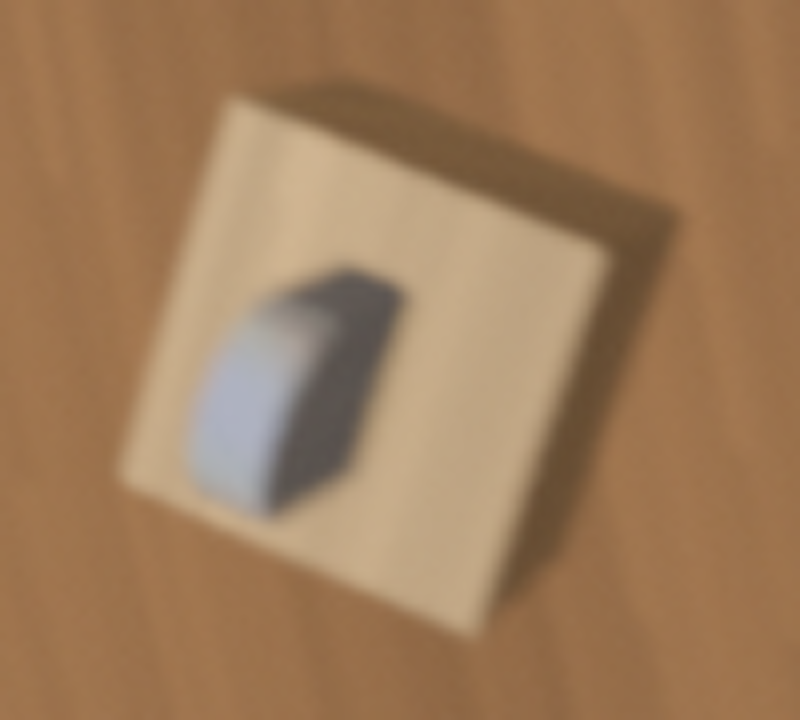

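```bash
python3 - <<'E'
from h import *
from scipy.optimize import least_squares
T=np.load('w1T.npy')
obs=[(230,95),(611,250),(480,637),(120,478)]
px=np.array([(150+u/8,110+v/8) for u,v in obs])
P=np.array([wonz(q,45,T) for q in px]); print(P.round(1), P.mean(0), np.linalg.norm(P-np.roll(P,1,0),axis=1).round(1))
for i in range(4):
    d=P[i]-P[i-1]; print(np.degrees(np.arctan2(d[1],d[0]))%90)
# bow shoulder bottom edge right side corners (347,470),(405,295) at z45
a,b=[wonz((150+u/8,110+v/8),45,T) for u,v in [(350,470),(407,297)]]
print(a,b,np.linalg.norm(a-b),np.degrees(np.arctan2(*(b-a)[[1,0]])))
E
```

```text
[[365.6 284.8  45. ]
 [417.8 252.2  45. ]
 [386.1 200.9  45. ]
 [334.2 233.7  45. ]] [375.91668972 242.89010831  45.        ] [60.  61.5 60.2 61.4]
58.38241057094975
58.00207984817033
58.28867265797797
57.74346409176596
[372.00879608 228.34888703  45.        ] [386.55900958 251.18766992  45.        ] 27.07985814008349 57.49945729356052
```

Emit:
arm_command([
  {"travel": [-0.0245, 0.0335, 0], "dr": [0, 0, 0], "jaw": 0},
  {"travel": [-0.0245, 0.0335, 0], "dr": [0, 0, 0], "jaw": 0},
  {"travel": [-0.0245, 0.0335, 0], "dr": [0, 0, 0], "jaw": 0},
  {"travel": [0, 0, 0.035], "dr": [0, 0, 0], "jaw": 0},
  {"travel": [0, 0, 0.035], "dr": [0, 0, 0], "jaw": 0},
  {"travel": [0, 0, 0.035], "dr": [0, 0, 0], "jaw": 0},
  {"travel": [0, 0, 0.035], "dr": [0, 0, 0], "jaw": 0},
  {"travel": [0, 0, 0.03], "dr": [0, 0, 0], "jaw": 0},
  {"travel": [0, 0, 0], "dr": [0, 0, 0], "jaw": 0},
])

```text
t: 4.0
eef_pos: [592.4, 112.7, 70.8]
tool_rot: [-2.369, -2.054, 0.011]
force: [-1.2, -0.4, -0.4]
grip_width: 43.0
```

```bash
cat > look.py <<'E'
import sys
from h import *
n=sys.argv[1]
from fit import W
s=sense(); print(s['eef_pos'].round(1),s['force'].round(1))
d=s['eef_pos'][:2]-[576.77,-27.42]; c,q=np.cos(-.1434),np.sin(-.1434); print('st',np.round([c*d[0]+q*d[1],-q*d[0]+c*d[1]],1),'q',s['q'].round(2))
a=get_image('scene');b=get_image('side')
a=a[130:270,210:430];b=b[130:320,190:410]
f=lambda i,h:cv2.resize(i,(int(i.shape[1]*h/i.shape[0]),h),interpolation=cv2.INTER_CUBIC)
o=np.hstack([f(a,280),f(b,400)[:, :]][:1]); 
k=np.hstack([cv2.copyMakeBorder(f(a,272),0,128,0,0,cv2.BORDER_CONSTANT),f(b,400)]); k=k[:, :]
if k.shape[1]>800: k=cv2.resize(k,(800,int(k.shape[0]*800/k.shape[1])))
cv2.imwrite('pics/'+n,k); print(k.shape)
E
python3 look.py l1.png
```

```text
[592.4 112.7  70.8] [-1.2 -0.4 -0.4]
st [ -4.5 140.9] q [ 0.    0.52  1.6  -0.    1.03  0.15]
(359, 800, 3)
```

View pics/l1.png

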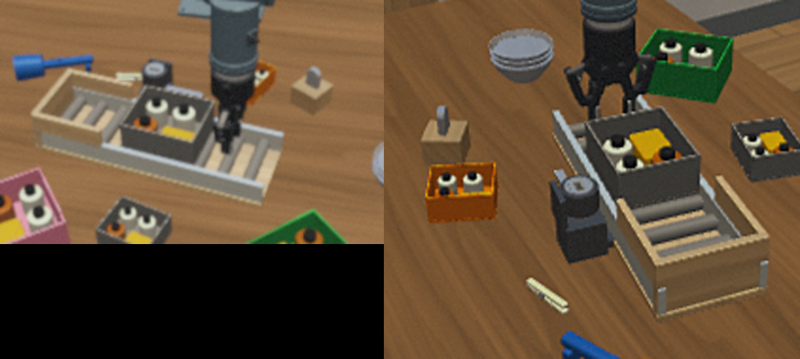

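The picture shows the half-open fingers between the rails behind the crate's rear face, clear of the rails and rollers. Now I'll push along tool −x (station −y).

Emit:
arm_command([
  {"travel": [-0.01, 0.002, -0.002], "dr": [0, 0, 0], "jaw": 0},
  {"travel": [-0.01, 0.002, -0.002], "dr": [0, 0, 0], "jaw": 0},
  {"travel": [-0.006, 0, 0], "dr": [0, 0, 0], "jaw": 0},
  {"travel": [-0.005, 0, 0], "dr": [0, 0, 0], "jaw": 0},
  {"travel": [-0.005, 0, 0], "dr": [0, 0, 0], "jaw": 0},
  {"travel": [-0.006, 0, 0], "dr": [0, 0, 0], "jaw": 0},
  {"travel": [-0.007, 0, 0], "dr": [0, 0, 0], "jaw": 0},
  {"travel": [-0.008, 0, 0], "dr": [0, 0, 0], "jaw": 0},
  {"travel": [-0.008, 0, 0], "dr": [0, 0, 0], "jaw": 0},
  {"travel": [-0.008, 0, 0], "dr": [0, 0, 0], "jaw": 0},
  {"travel": [-0.008, 0, 0], "dr": [0, 0, 0], "jaw": 0},
  {"travel": [-0.008, 0, 0], "dr": [0, 0, 0], "jaw": 0},
])

```text
t: 5.3
eef_pos: [587.2, 23.2, 79.3]
tool_rot: [-2.374, -2.058, 0.0]
force: [0.9, 0.3, 0.7]
grip_width: 42.6
```

Emit:
arm_command([
  {"travel": [-0.008, 0, 0], "dr": [0, 0, 0], "jaw": 0},
  {"travel": [-0.008, 0, 0], "dr": [0, 0, 0], "jaw": 0},
  {"travel": [-0.008, 0, 0], "dr": [0, 0, 0], "jaw": 0},
  {"travel": [-0.008, 0, 0], "dr": [0, 0, 0], "jaw": 0},
  {"travel": [-0.008, 0, 0], "dr": [0, 0, 0], "jaw": 0},
  {"travel": [-0.008, 0, 0], "dr": [0, 0, 0], "jaw": 0},
])

```text
t: 5.9
eef_pos: [580.4, -24.3, 79.3]
tool_rot: [-2.374, -2.058, 0.0]
force: [0.9, 0.7, 0.1]
grip_width: 42.7
```

```bash
python3 look.py l2.png
```

```text
[580.4 -24.3  79.3] [0.9 0.7 0.1]
st [3.1 3.6] q [-0.23  0.47  1.66 -0.    1.01 -0.09]
(359, 800, 3)
```

View pics/l2.png

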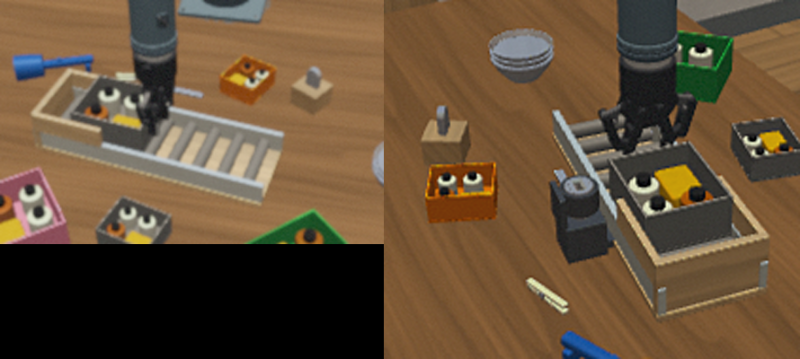

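The crate is moving ahead of the fingers and is about 60 mm from home. I'll carry on more slowly.

Emit:
arm_command([
  {"travel": [-0.007, 0, 0], "dr": [0, 0, 0], "jaw": 0},
  {"travel": [-0.006, 0, 0], "dr": [0, 0, 0], "jaw": 0},
  {"travel": [-0.006, 0, 0], "dr": [0, 0, 0], "jaw": 0},
  {"travel": [-0.006, 0, 0], "dr": [0, 0, 0], "jaw": 0},
  {"travel": [-0.005, 0, 0], "dr": [0, 0, 0], "jaw": 0},
  {"travel": [-0.005, 0, 0], "dr": [0, 0, 0], "jaw": 0},
  {"travel": [-0.004, 0, 0], "dr": [0, 0, 0], "jaw": 0},
  {"travel": [-0.004, 0, 0], "dr": [0, 0, 0], "jaw": 0},
  {"travel": [-0.004, 0, 0], "dr": [0, 0, 0], "jaw": 0},
])

```text
t: 6.9
eef_pos: [573.8, -70.5, 79.3]
tool_rot: [2.374, 2.058, 0.0]
force: [1.1, 0.2, -1.4]
grip_width: 42.4
```

Emit:
arm_command([
  {"travel": [-0.003, 0, 0], "dr": [0, 0, 0], "jaw": 0},
  {"travel": [-0.003, 0, 0], "dr": [0, 0, 0], "jaw": 0},
])

```text
t: 7.1
eef_pos: [573.0, -76.3, 79.3]
tool_rot: [2.374, 2.058, 0.0]
force: [-0.1, 0.6, 0.5]
grip_width: 42.8
```

Emit:
arm_command([
  {"travel": [-0.003, 0, 0], "dr": [0, 0, 0], "jaw": 0},
  {"travel": [-0.003, 0, 0], "dr": [0, 0, 0], "jaw": 0},
])

```text
t: 7.3
eef_pos: [572.1, -82.2, 79.3]
tool_rot: [2.374, 2.058, 0.0]
force: [-0.7, 0.8, -0.5]
grip_width: 42.8
```

Emit:
arm_command([
  {"travel": [-0.003, 0, 0], "dr": [0, 0, 0], "jaw": 0},
  {"travel": [-0.002, 0, 0], "dr": [0, 0, 0], "jaw": 0},
])

```text
t: 7.5
eef_pos: [571.4, -87.3, 79.3]
tool_rot: [2.374, 2.058, -0.0]
force: [0.2, 0.3, -0.6]
grip_width: 42.8
```

Emit:
arm_command([
  {"travel": [-0.002, 0, 0], "dr": [0, 0, 0], "jaw": 0},
  {"travel": [-0.001, 0, 0], "dr": [0, 0, 0], "jaw": 0},
])

```text
t: 7.7
eef_pos: [571.1, -89.0, 79.4]
tool_rot: [-2.373, -2.057, -0.002]
force: [1.8, 7.4, 0.9]
grip_width: 42.8
```

```bash
python3 look.py l3.png
```

```text
[571.1 -89.   79.4] [1.8 7.4 0.9]
st [  3.2 -61.7] q [-0.35  0.47  1.67  0.    1.   -0.21]
(359, 800, 3)
```

View pics/l3.png

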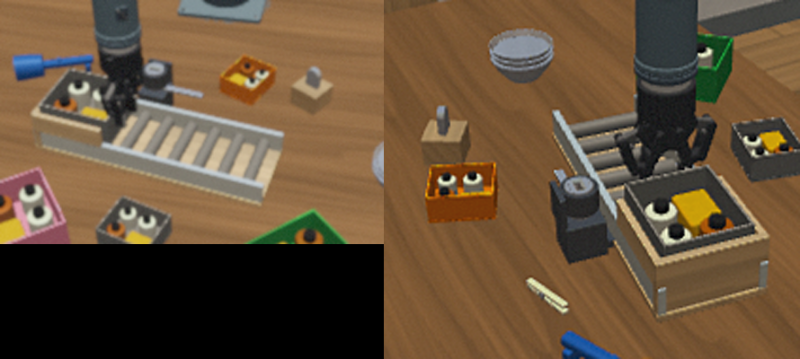

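Resistance rose to 7.4 N at station y −61.7, which matches the home position, and the crate now sits at the back wall. I'll press a bit more to be sure.

Emit:
arm_command([
  {"travel": [-0.001, 0, 0], "dr": [0, 0, 0], "jaw": 0},
  {"travel": [-0.001, 0, 0], "dr": [0, 0, 0], "jaw": 0},
  {"travel": [0, 0, 0], "dr": [0, 0, 0], "jaw": 0},
])

```text
t: 8.1
eef_pos: [571.1, -89.0, 79.4]
tool_rot: [-2.372, -2.056, -0.006]
force: [2.9, 12.0, 1.9]
grip_width: 42.8
```

Emit:
arm_command([
  {"travel": [0.003, 0, 0], "dr": [0, 0, 0], "jaw": 0},
  {"travel": [0.005, 0, 0], "dr": [0, 0, 0], "jaw": 0},
  {"travel": [0.015, 0, 0], "dr": [0, 0, 0], "jaw": 0},
  {"travel": [0.015, 0, -0.02], "dr": [0, 0, 0], "jaw": 0},
  {"travel": [0, 0, -0.045], "dr": [0, 0, 0], "jaw": 0},
  {"travel": [0, 0, -0.045], "dr": [0, 0, 0], "jaw": 0},
  {"travel": [0, 0, -0.02], "dr": [0, 0, 7.9], "jaw": -0.3},
  {"travel": [0, 0, 0], "dr": [0, 0, 7.9], "jaw": -0.3},
  {"travel": [0, 0, 0], "dr": [0, 0, 7.9], "jaw": -0.3},
])

```text
t: 9.0
eef_pos: [576.6, -53.7, 210.7]
tool_rot: [2.748, 1.518, 0.003]
force: [-0.3, 1.0, -0.4]
grip_width: 55.5
```

```bash
python3 - <<'E'
from h import *
p,M=pose(); print(p,yaw(M)); print(M.T@(np.array([375.9,242.9,p[2]])-p))
E
python3 look.py l4.png
```

```text
[576.61645291 -53.66683495 210.72399807] 57.82837008834169
[ 144.15809962 -327.80615877   -0.73935515]
[576.6 -53.7 210.7] [-0.3  1.  -0.4]
st [  3.6 -26. ] q [-0.29  0.33  1.52 -0.    1.29  0.28]
(359, 800, 3)
```

View pics/l4.png

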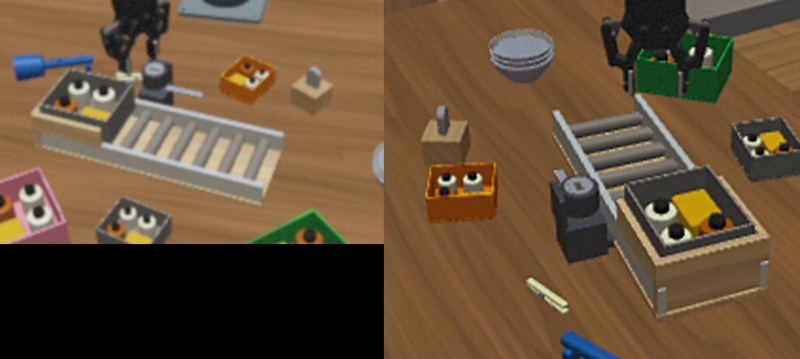

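The crate still sits home after the fingers left it. Next I move over the key.

Emit:
arm_command([
  {"travel": [0.0144, -0.0328, 0], "dr": [0, 0, 0], "jaw": -0.3},
  {"travel": [0.0144, -0.0328, 0], "dr": [0, 0, 0], "jaw": -0.3},
  {"travel": [0.0144, -0.0328, 0], "dr": [0, 0, 0], "jaw": -0.3},
  {"travel": [0.0144, -0.0328, 0], "dr": [0, 0, 0], "jaw": -0.3},
  {"travel": [0.0144, -0.0328, 0], "dr": [0, 0, 0], "jaw": -0.3},
  {"travel": [0.0144, -0.0328, 0], "dr": [0, 0, 0], "jaw": -0.3},
  {"travel": [0.0144, -0.0328, 0], "dr": [0, 0, 0], "jaw": -0.3},
  {"travel": [0.0144, -0.0328, 0], "dr": [0, 0, 0], "jaw": -0.3},
  {"travel": [0.0144, -0.0328, 0], "dr": [0, 0, 0], "jaw": -0.3},
  {"travel": [0.0144, -0.0328, 0], "dr": [0, 0, 0], "jaw": -0.3},
  {"travel": [0, 0, 0.03], "dr": [0, 0, 0], "jaw": -0.3},
  {"travel": [0, 0, 0], "dr": [0, 0, 0], "jaw": -0.3},
])

```text
t: 10.3
eef_pos: [370.5, 241.4, 176.8]
tool_rot: [-2.74, -1.534, 0.009]
force: [-0.7, -0.1, -0.9]
grip_width: 55.5
```

```bash
python3 - <<'E'
from h import *
T=wT(); p,M=pose(); im=get_image('wrist'); np.save('w2T.npy',T)
print(p,yaw(M)); print(M.T@(np.array([375.9,242.9,p[2]])-p))
print(wproj([[375.9,242.9,45],[375.9,242.9,87]],T))
cv2.imwrite('pics/w2.png',im)
E
```

```text
[370.4681737  241.39540985 176.77638466] 58.48216017479908
[ 4.12214714  3.84386542 -0.03361657]
[[319.9849598  190.34934871]
 [320.47520556 206.59540939]]
```

View pics/w2.png

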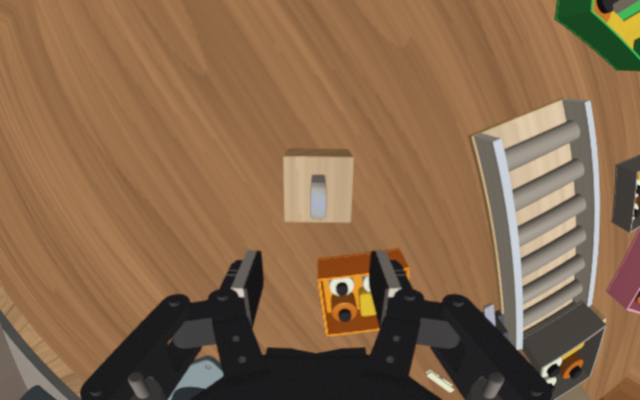

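The stand is at (318,188) with the bow upright in it. I'll measure the holder's corners again closely.

```bash
python3 - <<'E'
from h import *
im=cv2.imread('pics/w2.png'); crop(im,275,140,365,230,8,'w2k.png')
E
```

```text
(no output)
```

View pics/w2k.png

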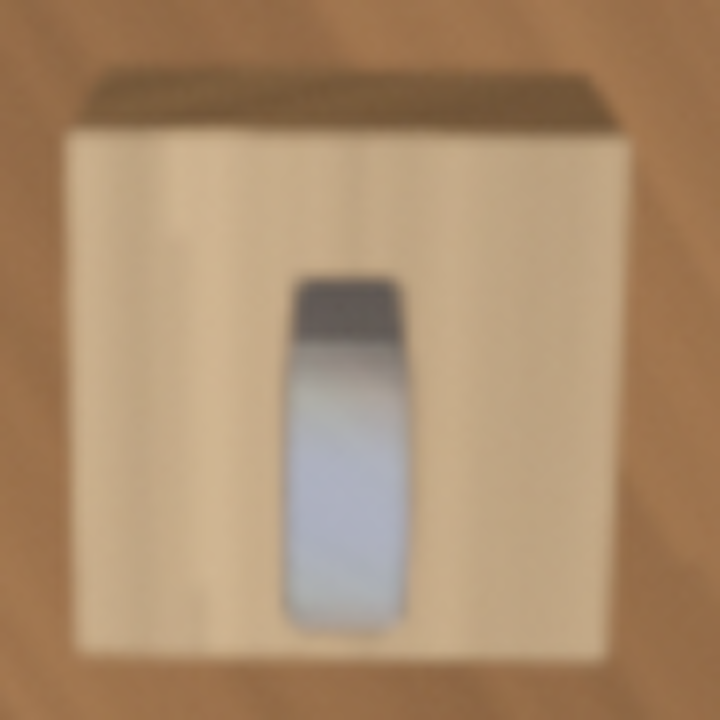

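```bash
python3 - <<'E'
from h import *
T=np.load('w2T.npy'); p,M=pose()
obs=[(65,130),(632,135),(608,662),(76,660)]
P=np.array([wonz((275+u/8,140+v/8),45,T) for u,v in obs]); print(P.mean(0), np.linalg.norm(P-np.roll(P,1,0),axis=1).round(1))
print([round(np.degrees(np.arctan2(*(P[i]-P[i-1])[[1,0]]))%90,1) for i in range(4)])
a,b=[wonz((275+u/8,140+v/8),45,T) for u,v in [(294,280),(402,280)]]
print('bow far edge mid',(a+b)/2,np.linalg.norm(a-b))
y=np.radians(58.1); print('origin from bow', (a+b)/2-15*np.array([np.cos(y),np.sin(y),0]))
a,b=[wonz((275+u/8,140+v/8),87-3,T) for u,v in [(285,500),(410,500)]]; print('top mid',(a+b)/2,np.linalg.norm(a-b))
for tgt in (P.mean(0),): print(M.T@(np.array([tgt[0],tgt[1],p[2]])-p),yaw(M))
print(sense()['eef_pos'],sense()['t'])
E
```

```text
[374.41390135 243.52317631  45.        ] [61.3 60.7 61.  60.9]
[np.float64(57.9), np.float64(58.1), np.float64(58.0), np.float64(58.4)]
bow far edge mid [382.02043582 255.45163375  45.        ] 11.69171277064758
origin from bow [374.0938608  242.71705844  45.        ]
top mid [375.75638989 245.57919945  84.        ] 11.828592206299222
[ 3.41500812  0.950557   -0.01382595] 58.36975671586712
[371.81356155 241.11397246 178.16104026] 10.35
```

Emit:
arm_command([
  {"travel": [0, 0, 0.025], "dr": [0, 0, 0], "jaw": -0.3},
  {"travel": [0, 0, 0], "dr": [0, 0, 0], "jaw": -0.3},
  {"travel": [0, 0, 0], "dr": [0, 0, 0], "jaw": -0.3},
  {"travel": [0, 0, 0], "dr": [0, 0, 0], "jaw": -0.3},
])

```text
t: 10.75
eef_pos: [374.5, 241.0, 155.5]
tool_rot: [2.746, 1.526, 0.002]
force: [0.6, 0.4, 0.1]
grip_width: 55.6
```

```bash
python3 - <<'E'
from h import *
T=wT(); p,M=pose(); im=get_image('wrist'); np.save('w3T.npy',T)
print(p,yaw(M),sense()['dq'].round(3))
print(wproj([[375.,243,45]],T))
crop(im,255,120,375,240,6,'w3k.png')
E
```

```text
[374.52497689 241.01976613 155.50204306] 58.11928247498118 [ 0.002 -0.001  0.004 -0.    -0.006  0.003]
[[314.06705241 201.23351989]]
```

View pics/w3k.png

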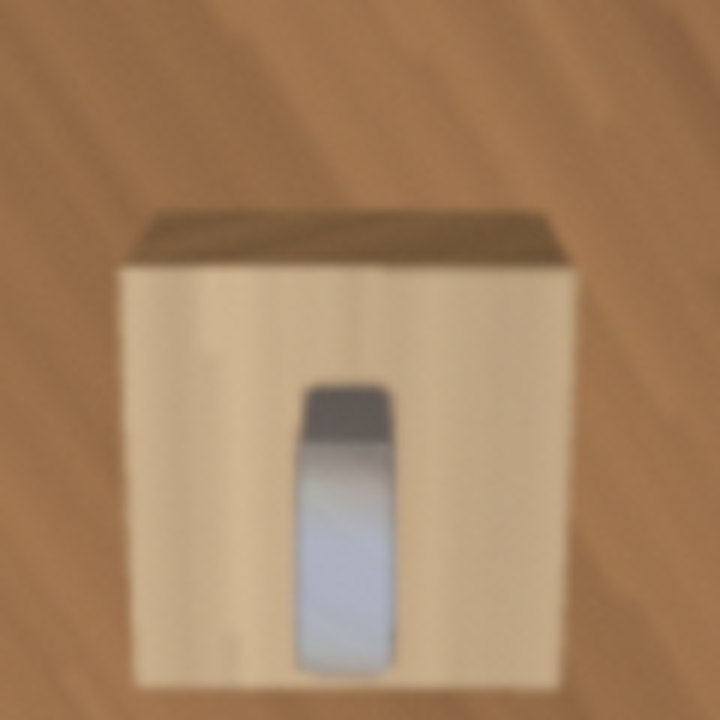

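```bash
python3 - <<'E'
from h import *
T=np.load('w3T.npy'); p,M=pose()
f=lambda u,v:(255+u/6,120+v/6)
obs=[(119,266),(577,268),(560,690),(134,690)]
P=np.array([wonz(f(*o),45,T) for o in obs]); print(P.mean(0), np.linalg.norm(P-np.roll(P,1,0),axis=1).round(1))
print([round(np.degrees(np.arctan2(*(P[i]-P[i-1])[[1,0]]))%90,1) for i in range(4)])
tgt=P.mean(0); print(M.T@(np.array([tgt[0],tgt[1],p[2]])-p))
a,b=[wonz(f(u,v),45,T) for u,v in [(304,386),(390,386)]]; d=(a+b)/2; print(M.T@(np.array([d[0],d[1],p[2]])-p))
a,b=[wonz(f(u,v),84,T) for u,v in [(297,540),(396,540)]]; d=(a+b)/2; print(M.T@(np.array([d[0],d[1],p[2]])-p))
E
```

```text
[374.23679954 243.62940398  45.        ] [61.3 60.5 61.  60.7]
[np.float64(57.8), np.float64(57.8), np.float64(57.9), np.float64(58.2)]
[ 1.98526801e+00 -1.58509092e+00  9.22490302e-04]
[16.1596785  -1.57728929  0.02171505]
[ 8.54809888 -1.32457399  0.01087183]
```

Key offset from the tool is (+1.6, −1.5) mm and the yaw matches to 0.2°. I'll correct, descend to TCP z 69 and grip.

Emit:
arm_command([
  {"travel": [0.0016, -0.0015, 0.02], "dr": [0, 0, 0], "jaw": -0.3},
  {"travel": [0, 0, 0.02], "dr": [0, 0, 0], "jaw": -0.3},
  {"travel": [0, 0, 0.02], "dr": [0, 0, 0], "jaw": -0.3},
  {"travel": [0, 0, 0.015], "dr": [0, 0, 0], "jaw": -0.3},
  {"travel": [0, 0, 0.0115], "dr": [0, 0, 0], "jaw": -0.3},
  {"travel": [0, 0, 0], "dr": [0, 0, 0], "jaw": -0.3},
  {"travel": [0, 0, 0], "dr": [0, 0, 0], "jaw": 1},
  {"travel": [0, 0, 0], "dr": [0, 0, 0], "jaw": 1},
  {"travel": [0, 0, 0], "dr": [0, 0, 0], "jaw": 1},
  {"travel": [0, 0, 0], "dr": [0, 0, 0], "jaw": 1},
  {"travel": [0, 0, 0], "dr": [0, 0, 0], "jaw": 1},
  {"travel": [0, 0, 0], "dr": [0, 0, 0], "jaw": 1},
], squeeze=110)

```text
t: 12.0
eef_pos: [373.8, 243.5, 68.9]
tool_rot: [2.745, 1.526, 0.003]
force: [-1.0, 0.2, 5.2]
grip_width: 10.4
```

```bash
python3 - <<'E'
from h import *
s=sense();p,M=pose(s);print(p,yaw(M),s['force'],s['moment'],s['grip_width'],s['t'])
E
```

```text
[373.81717716 243.51880776  68.90477789] 58.14956898995111 [-1.028671    0.16660996  5.15862636] [-0.09027746  0.11076935  0.01670686] 10.41683197768397 12.0
```

Emit:
arm_command([
  {"travel": [0, 0, -0.005], "dr": [0, 0, 0], "jaw": 1},
  {"travel": [0, 0, -0.015], "dr": [0, 0, 0], "jaw": 1},
  {"travel": [0, 0, -0.025], "dr": [0, 0, 0], "jaw": 1},
  {"travel": [0, 0, -0.03], "dr": [0, 0, 0], "jaw": 1},
  {"travel": [0, 0, -0.03], "dr": [0, 0, 0], "jaw": 1},
  {"travel": [0, 0, -0.026], "dr": [0, 0, -7.9], "jaw": 1},
  {"travel": [0, 0, 0], "dr": [0, 0, -7.9], "jaw": 1},
  {"travel": [0, 0, 0], "dr": [0, 0, -7.9], "jaw": 1},
  {"travel": [0, 0, 0], "dr": [0, 0, 0], "jaw": 1},
])

```text
t: 12.9
eef_pos: [373.0, 243.3, 199.5]
tool_rot: [2.372, 2.059, 0.001]
force: [-0.6, -0.1, -0.2]
grip_width: 10.4
```

```bash
python3 look.py l5.png; python3 - <<'E'
from h import *
s=sense();p,M=pose(s);print(p,yaw(M),s['force'],s['grip_width'],s['t'])
T=wT(); im=get_image('wrist'); cv2.imwrite('pics/w4.png',im); np.save('w4T.npy',T)
E
```

```text
[373.  243.3 199.5] [-0.6 -0.1 -0.2]
st [-240.3  238.8] q [ 0.33  0.11  1.84 -0.    1.19  0.47]
(359, 800, 3)
[372.89368974 243.23259612 198.96356865] 81.63204277624527 [ 0.53136194  0.28511923 -0.95792969] 10.226843625285879 13.0
```

View pics/l5.png

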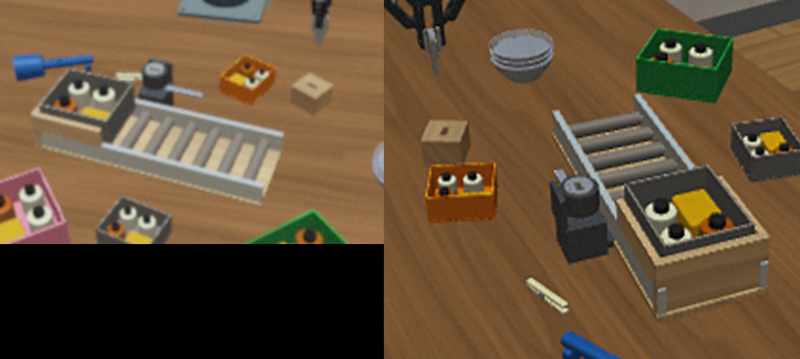

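View pics/w4.png

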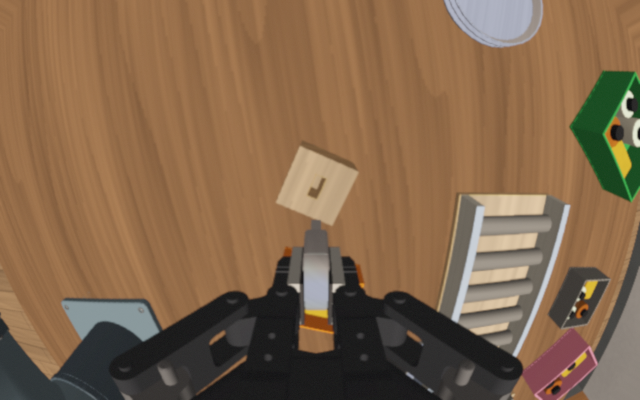

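The key is held upright in the jaws, with the tip at (317,222) in the wrist view, and the stand is empty. I'll move just beyond the lock so that the wrist camera sees the keyway clear of the key.

Emit:
arm_command([
  {"travel": [-0.033, 0.0125, 0], "dr": [0, 0, 0], "jaw": 1},
  {"travel": [-0.033, 0.0125, 0], "dr": [0, 0, 0], "jaw": 1},
  {"travel": [-0.033, 0.0125, 0], "dr": [0, 0, 0], "jaw": 1},
  {"travel": [-0.033, 0.0125, 0], "dr": [0, 0, 0], "jaw": 1},
  {"travel": [-0.033, 0.0125, 0], "dr": [0, 0, 0], "jaw": 1},
  {"travel": [-0.033, 0.0125, 0], "dr": [0, 0, 0], "jaw": 1},
  {"travel": [-0.033, 0.0125, 0], "dr": [0, 0, 0], "jaw": 1},
  {"travel": [-0.033, 0.0125, 0], "dr": [0, 0, 0], "jaw": 1},
  {"travel": [-0.033, 0.0125, 0], "dr": [0, 0, 0], "jaw": 1},
  {"travel": [-0.033, 0.0125, 0], "dr": [0, 0, 0], "jaw": 1},
  {"travel": [0, 0, 0], "dr": [0, 0, 0], "jaw": 1},
  {"travel": [0, 0, 0], "dr": [0, 0, 0], "jaw": 1},
])

```text
t: 14.25
eef_pos: [449.7, -101.5, 198.4]
tool_rot: [-2.377, -2.052, 0.0]
force: [0.2, 0.6, -0.8]
grip_width: 10.6
```

Emit:
arm_command([
  {"travel": [0, 0, 0], "dr": [0, 0, 0], "jaw": 1},
  {"travel": [0, 0, 0], "dr": [0, 0, 0], "jaw": 1},
])

```text
t: 14.45
eef_pos: [449.6, -99.9, 198.7]
tool_rot: [-2.373, -2.058, 0.0]
force: [-0.8, 1.0, -0.7]
grip_width: 10.4
```

```bash
python3 - <<'E'
from h import *
s=sense();p,M=pose(s);print(p,yaw(M),s['force'],s['grip_width'],s['t'],s['dq'].round(3),s['q'].round(2))
T=wT(); im=get_image('wrist'); cv2.imwrite('pics/w5.png',im); np.save('w5T.npy',T)
print(wproj([[456,-60.5,104]],T))
E
```

```text
[449.62348311 -99.91724898 198.739881  ] 81.88647963440562 [-0.75947499  0.95562452 -0.69296513] 10.447590689401878 14.45 [ 0.004 -0.003 -0.004 -0.001 -0.002 -0.005] [-0.46  0.14  1.81  0.    1.2  -0.32]
[[315.69629624 158.50834118]]
```

View pics/w5.png

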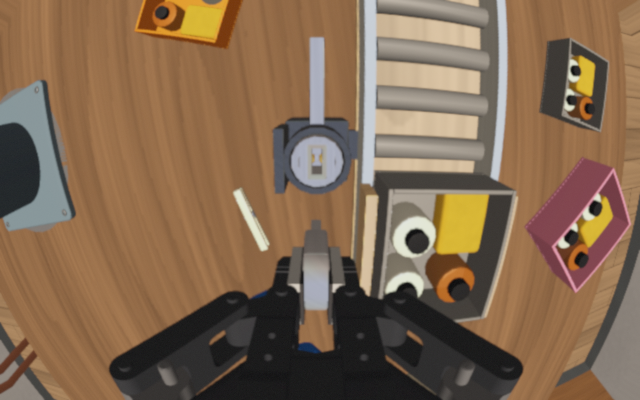

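The wrist view shows the lock face at (317,160) with the slot vertical in the picture, which matches the predicted (316,158.5). The cam points up along station +y. I'll zoom in.

```bash
python3 - <<'E'
from h import *
im=cv2.imread('pics/w5.png'); crop(im,265,30,375,240,2.8*1,'w5a.png'); crop(im,277,120,357,200,7.4,'w5b.png'); crop(im,290,210,345,270,9,'w5c.png')
a=cv2.imread('pics/w5b.png'); b=cv2.imread('pics/w5a.png'); print(a.shape,b.shape)
E
```

```text
(592, 592, 3) (588, 308, 3)
```

View pics/w5b.png

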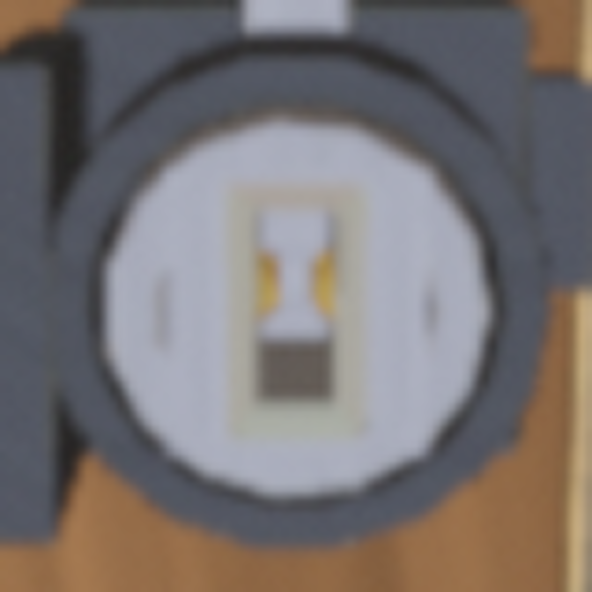

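View pics/w5c.png

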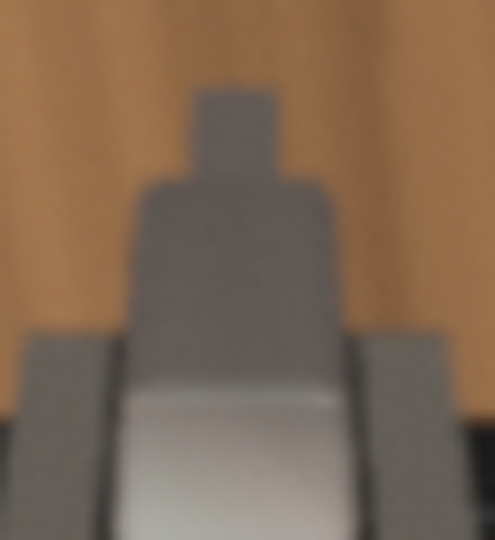

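```bash
python3 - <<'E'
from h import *
T=np.load('w5T.npy'); p,M=pose()
g=lambda u,v:(277+u/7.4,120+v/7.4)
tl=lambda q:M.T@(q-p)
Q=[wonz(g(*o),104,T) for o in [(228,187),(368,187),(366,440),(230,440)]]
for q in Q: print(tl(q).round(2))
print('mouth rect',tl(np.mean(Q,0)),np.mean(Q,0))
for o in [(298,305)]: print('disc',tl(wonz(g(*o),104,T)))
f=lambda u,v:(290+u/9,210+v/9)
zs=p[2]-24
for o in [(142,182),(330,182)]: print('bow shoulder',tl(wonz(f(*o),zs,T)))
for o in [(193,92),(278,92),(193,140),(278,140)]: print('blade (tip z)',tl(wonz(f(*o),zs-26,T)))
# cam line direction at z=64
im=cv2.imread('pics/w5.png')
for o in [((309.5,40),(324.5,40)),((309.5,110),(325,110))]:
    a=[tl(wonz(x,64,T)) for x in o]; print('cam',a[0].round(1),a[1].round(1))
for o in [(373,20),(369.5,60),(365,100)]: pass
E
```

```text
[49.77 -5.04 94.84]
[49.79  8.71 94.84]
[24.03  8.72 94.83]
[24.03 -4.99 94.83]
mouth rect [36.90423881  1.85032374 94.83623007] [456.72177583 -63.6604088  104.        ]
disc [37.90182405  1.84713949 94.83646316]
bow shoulder [14.17390915 -4.60558414 24.00429734]
bow shoulder [14.17788792  6.67499833 24.00186359]
blade (tip z) [ 9.46110297 -1.92251007 50.00262162]
blade (tip z) [ 9.46322489  3.96610501 50.00135118]
blade (tip z) [ 5.84464231 -1.94047768 50.00178296]
blade (tip z) [ 5.84679366  3.98802657 50.00050392]
cam [134.6  -4.5 134.9] [134.6   8.  134.9]
cam [ 74.3  -4.5 134.8] [ 74.3   8.5 134.8]
```

View pics/w5a.png

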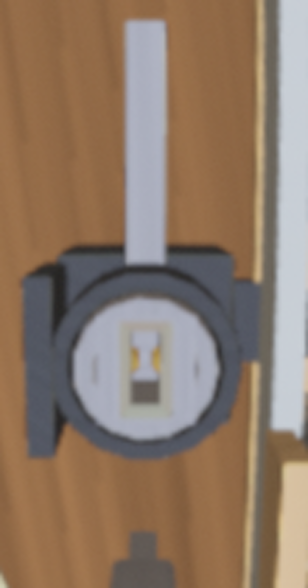

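Emit:
arm_command([
  {"travel": [0.0125, 0.0008, 0], "dr": [0, 0, 0], "jaw": 1},
  {"travel": [0.0125, 0, 0], "dr": [0, 0, 0], "jaw": 1},
  {"travel": [0.0125, 0, 0], "dr": [0, 0, 0], "jaw": 1},
  {"travel": [0, 0, 0.012], "dr": [0, 0, 0], "jaw": 1},
  {"travel": [0, 0, 0.012], "dr": [0, 0, 0], "jaw": 1},
  {"travel": [0, 0, 0.01], "dr": [0, 0, 0], "jaw": 1},
  {"travel": [0, 0, 0], "dr": [0, 0, 0], "jaw": 1},
  {"travel": [0, 0, 0], "dr": [0, 0, 0], "jaw": 1},
])

```text
t: 15.3
eef_pos: [455.8, -64.4, 164.2]
tool_rot: [-2.374, -2.056, 0.001]
force: [0.8, -0.6, -0.8]
grip_width: 10.7
```

```bash
python3 - <<'E'
from h import *
s=sense();p,M=pose(s);print(p,yaw(M),s['force'],s['grip_width'],s['t'],s['dq'].round(3))
T=wT(); im=get_image('wrist'); cv2.imwrite('pics/w6.png',im); np.save('w6T.npy',T); crop(im,277,180,357,260,7.4,'w6b.png')
b=get_image('side'); cv2.imwrite('pics/s6.png',b); crop(b,250,170,350,270,6,'s6b.png')
print(wproj([[456.7,-63.5,104]],T)) ; print(proj('side',[[456.7,-63.5,104],p]))
E
```

```text
[455.83124222 -64.37884672 164.21826724] 81.803033646559 [ 0.76316582 -0.59516417 -0.77490587] 10.672544292717328 15.3 [-0.003 -0.014 -0.018  0.     0.004 -0.001]
[[315.67610905 226.15907145]]
[[293.27594607 227.381916  ]
 [291.96343221 207.11848434]]
```

View pics/w6b.png

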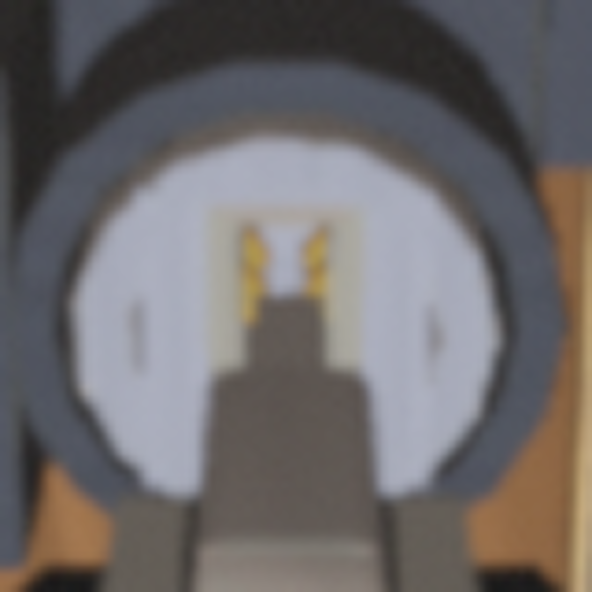

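View pics/s6b.png

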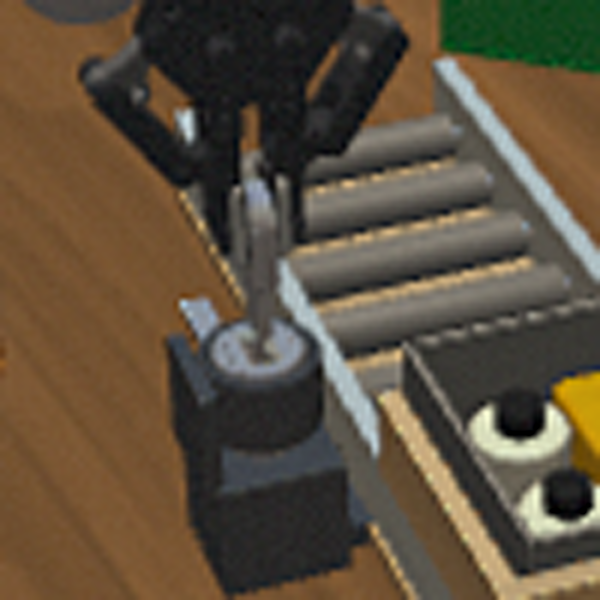

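```bash
python3 - <<'E'
from h import *
T=np.load('w6T.npy'); p,M=pose()
g=lambda u,v:(277+u/7.4,180+v/7.4); tl=lambda q:(M.T@(q-p)).round(2)
for o in [(207,210),(365,210)]: print('bevel far',tl(wonz(g(*o),104,T)))
for o in [(70,315),(500,330),(285,135)]: print('disc',tl(wonz(g(*o),104,T)))
for z in (p[2]-54,p[2]-50): print('tip far',tl(wonz(g(250,298),z,T)),tl(wonz(g(325,298),z,T)))
for o in [(215,375),(365,375)]: print('bow sh',tl(wonz(g(*o),p[2]-24,T)))
print(p)
E
```

```text
bevel far [13.63 -6.78 60.99]
bevel far [13.65  7.1  60.99]
disc [  3.59 -19.2   60.98]
disc [ 2.17 19.39 61.  ]
disc [20.57  0.07 60.99]
tip far [ 8.13 -2.91 54.  ] [ 8.14  3.53 54.  ]
tip far [ 9.75 -2.83 50.  ] [ 9.76  3.46 50.  ]
bow sh [14.25 -4.91 24.  ]
bow sh [14.26  5.99 24.  ]
[456.34633544 -64.52423485 164.9897771 ]
```

Aligned within about 1 mm: key at (−0.7, 0.4), mouth at (0.6, 0.2). I'll nudge +1 mm in x and go down in stages.

Emit:
arm_command([
  {"travel": [0.001, 0, 0.002], "dr": [0, 0, 0], "jaw": 1},
  {"travel": [0, 0, 0.004], "dr": [0, 0, 0], "jaw": 1},
  {"travel": [0, 0, 0.004], "dr": [0, 0, 0], "jaw": 1},
  {"travel": [0, 0, 0.003], "dr": [0, 0, 0], "jaw": 1},
  {"travel": [0, 0, 0], "dr": [0, 0, 0], "jaw": 1},
])

```text
t: 15.9
eef_pos: [455.9, -63.0, 151.2]
tool_rot: [-2.373, -2.057, 0.001]
force: [-0.1, -0.2, -1.1]
grip_width: 10.1
```

Emit:
arm_command([
  {"travel": [0, 0, 0.003], "dr": [0, 0, 0], "jaw": 1},
  {"travel": [0, 0, 0.003], "dr": [0, 0, 0], "jaw": 1},
])

```text
t: 16.1
eef_pos: [456.4, -63.2, 146.1]
tool_rot: [2.373, 2.058, 0.0]
force: [-4.9, 1.5, 16.5]
grip_width: 10.6
```

Tip is 12 mm down at the first pins, and 16 N of resistance is in the expected range. Continuing with small steps and slight wiggle.

Emit:
arm_command([
  {"travel": [0, 0, 0.002], "dr": [0, 0, 0], "jaw": 1},
  {"travel": [0, -0.0005, 0.001], "dr": [0, 0, 0], "jaw": 1},
])

```text
t: 16.3
eef_pos: [456.2, -63.3, 143.7]
tool_rot: [2.373, 2.057, 0.001]
force: [-1.4, -0.5, 7.0]
grip_width: 10.2
```

```bash
python3 - <<'E'
from h import *
s=sense();p,M=pose(s);print(p,yaw(M),s['force'],s['moment'],M.T@s['force'],s['grip_width'],s['t'])
E
```

```text
[456.24710454 -63.26443104 143.68144306] 81.84656230407676 [-1.38080759 -0.46105987  7.02175768] [0.00953663 0.37198602 0.02599855] [-0.6555582  -1.29131478 -7.02332089] 10.219576089739233 16.3
```

First pins passed and the force dropped to 7 N. Continuing to the second pair.

Emit:
arm_command([
  {"travel": [0, 0, 0.002], "dr": [0, 0, 0], "jaw": 1},
  {"travel": [0, 0, 0.002], "dr": [0, 0, 0], "jaw": 1},
  {"travel": [0, 0, 0.002], "dr": [0, 0, 0], "jaw": 1},
])

```text
t: 16.6
eef_pos: [456.1, -63.2, 137.2]
tool_rot: [2.373, 2.057, 0.001]
force: [-1.6, 0.1, 6.5]
grip_width: 10.6
```

Emit:
arm_command([
  {"travel": [0, 0, 0.002], "dr": [0, 0, 0], "jaw": 1},
  {"travel": [0, 0, 0.002], "dr": [0, 0, 0], "jaw": 1},
])

```text
t: 16.8
eef_pos: [456.2, -63.3, 133.8]
tool_rot: [2.373, 2.057, 0.001]
force: [-3.9, 1.7, 15.9]
grip_width: 10.6
```

Emit:
arm_command([
  {"travel": [0, 0, 0.002], "dr": [0, 0, 0], "jaw": 1},
  {"travel": [0, 0, 0.001], "dr": [0, 0, 0], "jaw": 1},
])

```text
t: 17.0
eef_pos: [456.2, -63.2, 130.3]
tool_rot: [2.373, 2.057, 0.001]
force: [-1.0, 0.3, 4.7]
grip_width: 10.7
```

Emit:
arm_command([
  {"travel": [0, 0, 0.0015], "dr": [0, 0, 0], "jaw": 1},
  {"travel": [0, 0, 0.0015], "dr": [0, 0, 0], "jaw": 1},
  {"travel": [0, 0, 0], "dr": [0, 0, 0], "jaw": 1},
])

```text
t: 17.3
eef_pos: [456.2, -63.2, 127.6]
tool_rot: [2.373, 2.057, 0.001]
force: [-2.4, 0.3, 10.4]
grip_width: 10.3
```

```bash
python3 - <<'E'
from h import *
s=sense();p,M=pose(s);print(p,yaw(M),s['force'],s['moment'],s['grip_width'],s['t'])
b=get_image('side'); crop(b,250,170,350,270,5,'s7b.png')
E
```

```text
[456.17728694 -63.24259792 127.58763104] 81.84453934782329 [-2.37950194  0.30314585 10.36931271] [ 0.07835926  0.45825365 -0.00735459] 10.303271926693775 17.3
```

View pics/s7b.png

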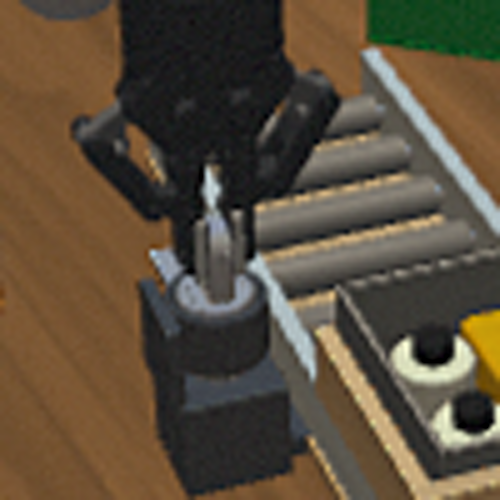

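Emit:
arm_command([
  {"travel": [0, 0, 0.001], "dr": [0, 0, 0], "jaw": 1},
  {"travel": [0, 0, 0], "dr": [0, 0, 0], "jaw": 1},
])

```text
t: 17.55
eef_pos: [456.2, -63.3, 127.5]
tool_rot: [2.372, 2.057, 0.001]
force: [-4.5, 0.9, 19.1]
grip_width: 10.4
```

The key is seated: it is stiff at TCP z 127.5, where the shoulder should be on the lock face. I'll ease the push and turn clockwise, watching lateral forces.

Emit:
arm_command([
  {"travel": [0, 0, -0.001], "dr": [0, 0, 0], "jaw": 1},
  {"travel": [0, 0, 0], "dr": [0, 0, 5], "jaw": 1},
  {"travel": [0, 0, 0], "dr": [0, 0, 6], "jaw": 1},
  {"travel": [0, 0, 0], "dr": [0, 0, 6], "jaw": 1},
  {"travel": [0, 0, 0], "dr": [0, 0, 6], "jaw": 1},
])

```text
t: 18.05
eef_pos: [456.1, -63.4, 127.6]
tool_rot: [2.738, 1.537, 0.001]
force: [-2.5, -0.5, 10.9]
grip_width: 10.2
```

```bash
cat > s.py <<'E'
from h import *
s=sense();p,M=pose(s);print(p.round(2),'yaw',yaw(M).round(2),'F',s['force'].round(1),'Ftool',(M.T@s['force']).round(1),'M',s['moment'].round(3),s['grip_width'].round(1),s['t'],'q',s['q'].round(2))
E
python3 s.py
```

```text
Traceback (most recent call last):
  File "s.py", line 2, in <module>
    s=sense();p,M=pose(s);print(p.round(2),'yaw',yaw(M).round(2),'F',s['force'].round(1),'Ftool',(M.T@s['force']).round(1),'M',s['moment'].round(3),s['grip_width'].round(1),s['t'],'q',s['q'].round(2))
                                                                                                                                                    ^^^^^^^^^^^^^^^^^^^^^
AttributeError: 'float' object has no attribute 'round'
```

Emit:
arm_command([
  {"travel": [0, 0, 0], "dr": [0, 0, 6], "jaw": 1},
  {"travel": [0, 0, 0], "dr": [0, 0, 6], "jaw": 1},
  {"travel": [0, 0, 0], "dr": [0, 0, 6], "jaw": 1},
  {"travel": [0, 0, 0], "dr": [0, 0, 6], "jaw": 1},
])

```text
t: 18.45
eef_pos: [456.0, -63.6, 127.6]
tool_rot: [2.998, 0.934, 0.001]
force: [-3.0, -1.1, 10.5]
grip_width: 10.5
```

```bash
sed -i "s/s\['grip_width'\].round(1)/s['grip_width']/" s.py; python3 s.py; python3 look.py l8.png
```

```text
[456.04 -63.64 127.65] yaw 34.62 F [-3.  -1.1 10.5] Ftool [ -3.1  -0.7 -10.5] M [-0.149  0.584  0.105] 10.46700785815729 18.45 q [-0.38  0.22  1.91 -0.    1.01  0.59]
[456.  -63.6 127.6] [-3.  -1.1 10.5]
st [-114.3  -53.1] q [-0.38  0.22  1.91 -0.    1.01  0.59]
(359, 800, 3)
```

View pics/l8.png

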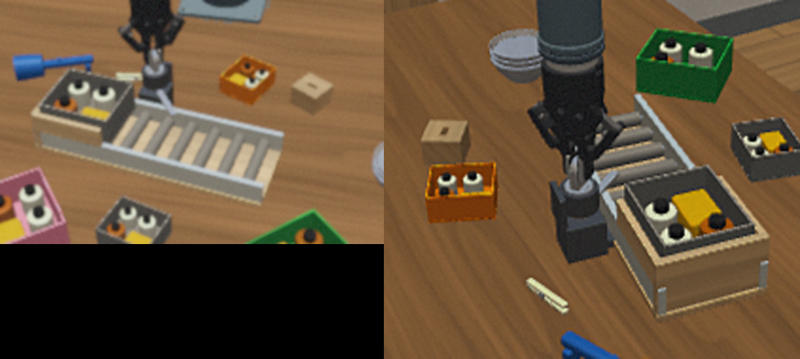

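The cam has swung about 45° over the rail, at scene (165,100) in this picture, and the crate is still home. Continuing.

Emit:
arm_command([
  {"travel": [0, 0, 0], "dr": [0, 0, 6], "jaw": 1},
  {"travel": [0, 0, 0], "dr": [0, 0, 6], "jaw": 1},
  {"travel": [0, 0, 0], "dr": [0, 0, 6], "jaw": 1},
  {"travel": [0, 0, 0], "dr": [0, 0, 6], "jaw": 1},
  {"travel": [0, 0, 0], "dr": [0, 0, 5], "jaw": 1},
])

```text
t: 19.05
eef_pos: [455.8, -63.8, 127.6]
tool_rot: [3.136, 0.155, 0.0]
force: [-3.7, -1.9, 11.4]
grip_width: 10.1
```

Emit:
arm_command([
  {"travel": [0, 0, 0], "dr": [0, 0, 5], "jaw": 1},
  {"travel": [0, 0, 0], "dr": [0, 0, 5], "jaw": 1},
  {"travel": [0, 0, 0], "dr": [0, 0, 4], "jaw": 1},
  {"travel": [0, 0, 0], "dr": [0, 0, 3], "jaw": 1},
  {"travel": [0, 0, 0], "dr": [0, 0, 0], "jaw": 1},
])

```text
t: 19.55
eef_pos: [455.9, -63.4, 127.6]
tool_rot: [3.126, -0.307, 0.001]
force: [-3.6, -0.0, 11.4]
grip_width: 9.9
```

```bash
python3 s.py; python3 look.py l9.png; python3 s.py
```

```text
[455.94 -63.38 127.65] yaw -11.22 F [-3.6 -0.  11.4] Ftool [ -3.6   0.7 -11.4] M [-0.03   0.598  0.118] 9.908148166638817 19.55 q [-0.38  0.22  1.91 -0.    1.02  1.39]
[455.9 -63.4 127.6] [-3.6 -0.  11.4]
st [-114.5  -52.9] q [-0.38  0.22  1.91 -0.    1.02  1.39]
(359, 800, 3)
[455.94 -63.4  127.65] yaw -11.14 F [-2.9  0.1 11.1] Ftool [ -2.9   0.5 -11.1] M [-0.09   0.621  0.058] 10.582976106938634 19.65 q [-0.38  0.22  1.91 -0.    1.02  1.38]
```

View pics/l9.png

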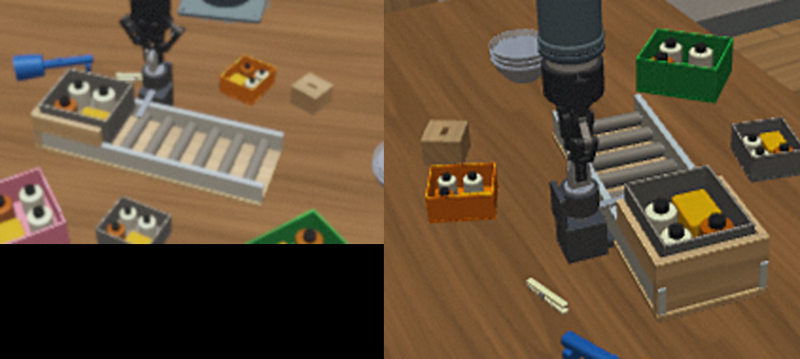

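```bash
python3 - <<'E'
from h import *
from fit import W
T=wT(); im=get_image('wrist'); cv2.imwrite('pics/w9.png',im); np.save('w9T.npy',T)
L=np.array([456.2,-63.4,0])
for a in (1.3,1.4,1.45,1.5):
    y=np.pi/2-.1434-a; q=L+[100*np.cos(y),100*np.sin(y),64]; print(a,wproj(q,T))
E
python3 s.py
```

```text
1.3 [[264.65713489  81.65077156]]
1.4 [[280.158056    76.83873843]]
1.45 [[288.13735473  75.07388739]]
1.5 [[296.2281608   73.75045991]]
[455.95 -63.4  127.66] yaw -11.14 F [-2.9 -0.9 12. ] Ftool [ -2.6   1.5 -12. ] M [-0.071  0.667  0.067] 10.42729232846195 19.7 q [-0.38  0.22  1.91 -0.    1.02  1.38]
```

View pics/w9.png

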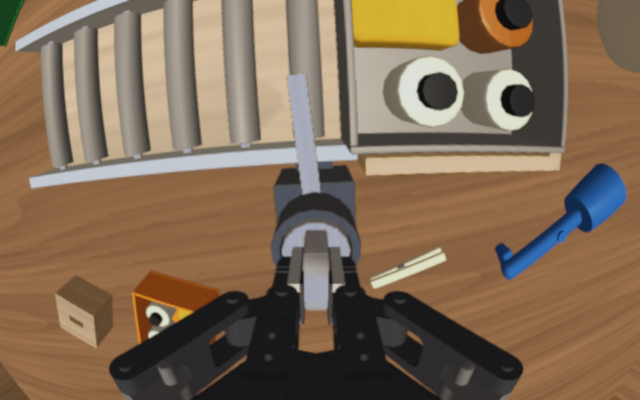

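The cam tip at (298,75) matches the predicted stop angle of 1.5 rad at (296,74), and the cam lies across the track behind the crate. I'll turn slightly further to load the stop, and check.

Emit:
arm_command([
  {"travel": [0, 0, 0], "dr": [0, 0, 1], "jaw": 1},
  {"travel": [0, 0, 0], "dr": [0, 0, 1], "jaw": 1},
  {"travel": [0, 0, 0], "dr": [0, 0, 0], "jaw": 1},
  {"travel": [0, 0, 0], "dr": [0, 0, 0], "jaw": 1},
])

```text
t: 20.1
eef_pos: [455.9, -63.3, 127.7]
tool_rot: [3.12, -0.358, 0.001]
force: [-3.2, -0.2, 11.9]
grip_width: 10.7
```

```bash
for i in 1 2 3; do python3 s.py; python3 -c "
from plant import *
import cv2; cv2.imwrite('pics/w1$i.png',get_image('wrist'))"; done; python3 s.py; python3 - <<'E'
from h import *
a=cv2.imread('pics/w13.png'); crop(a,240,50,400,320,2.2,'w13c.png')
b=get_image('side'); crop(b,250,170,400,290,5,'s13.png')
c=get_image('scene'); crop(c,220,130,320,220,6,'c13.png')
E
```

```text
[455.94 -63.31 127.66] yaw -13.11 F [-3.2 -0.2 11.9] Ftool [ -3.1   1.  -11.9] M [0.017 0.577 0.26 ] 10.701711715097531 20.1 q [-0.38  0.22  1.91 -0.    1.02  1.42]
[455.94 -63.3  127.65] yaw -13.11 F [-3.4  0.3 11.7] Ftool [ -3.4   0.5 -11.7] M [0.034 0.569 0.325] 10.113268067433188 20.15 q [-0.38  0.22  1.91 -0.    1.02  1.42]
[455.93 -63.28 127.65] yaw -13.11 F [-2.4 -1.2 11.4] Ftool [ -2.1   1.7 -11.4] M [-0.032  0.612  0.246] 10.273698485668652 20.2 q [-0.38  0.22  1.91 -0.    1.02  1.42]
[455.95 -63.31 127.64] yaw -13.11 F [-4.3  0.2 11.5] Ftool [ -4.2   0.8 -11.5] M [0.062 0.567 0.32 ] 10.611394975413644 20.25 q [-0.38  0.22  1.91 -0.    1.02  1.42]
```

View pics/w13.png

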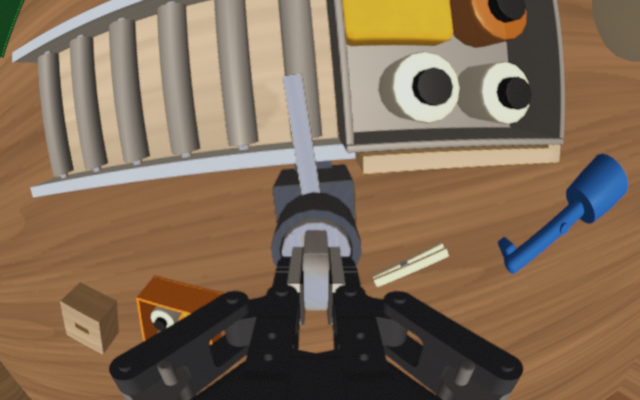

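View pics/s13.png

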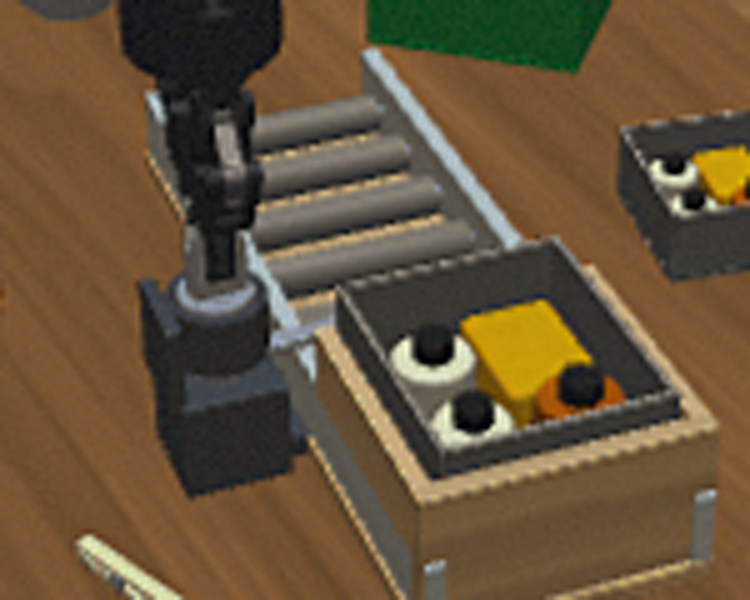

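View pics/c13.png

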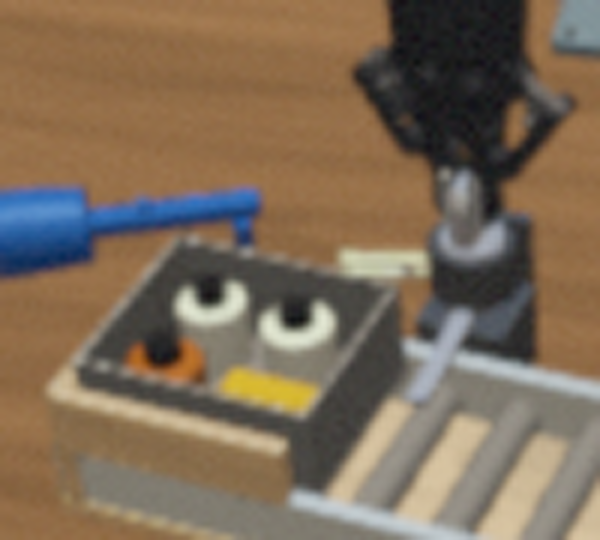

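```bash
python3 - <<'E'
from h import *
from fit import W
T=wT()
L=np.array([456.2,-63.4]); sy=-.1434
o=L-W((0,0,sy),(-115,-50,0))[:2]; print('station from wrist',o)
for P in [(-60,-70,105),(60,-70,105),(-60,-210,105)]: q=W((o[0],o[1],sy),P); print(P,wproj(q,T),proj('side',W((576.8,-27.4,sy),P)),proj('scene',W((576.8,-27.4,sy),P)))
E
python3 s.py
```

```text
station from wrist [577.16507192 -30.34774778]
(-60, -70, 105) [[347.24055198 152.99148337]] [[316.20977889 226.11657177]] [[286.94024936 177.08098225]]
(60, -70, 105) [[326.5488714  -70.57236822]] [[360.93792046 215.94671361]] [[271.28288226 199.48810207]]
(-60, -210, 105) [[563.40956741 144.85844816]] [[337.41189728 259.65893609]] [[249.81155545 168.73339539]]
[455.93 -63.29 127.65] yaw -13.1 F [-2.5  0.2 11.5] Ftool [ -2.5   0.4 -11.5] M [0.04  0.597 0.285] 10.383835130068988 20.35 q [-0.38  0.22  1.91 -0.    1.02  1.42]
```

The crate's corners appear where a home crate should be: wrist (348,152) and (563,142) against predictions of (347,153) and (563,145), and side (317,227) against (316,226). The cam is at its stop, so I'm handing in.

```bash
python3 -c "
from plant import *
print(sign_off())"; python3 s.py
```

```text
the job is handed in; nothing more can be done
None
the job is handed in; nothing more can be done
```

I finished the job as asked and handed it in at about 20.4 s of the 58 s allowed. No verdict was reported.

- **Crate:** I pushed the large grey crate along the rollers until it pressed against the back wall with about 12 N. After the cam turned, its corners lay within 1–3 px of where a home crate should appear in the wrist and side views.
- **Key:** I took it from its stand and worked it past both pin pairs, with resistance peaking around 16 N each time. It went in until the shoulder seated, at a TCP height of 127.6 mm against 128 expected.
- **Turn:** The tool turned the key about 95° clockwise (1.66 rad). The cam tip matched its predicted position for the 1.5 rad stop. A further 2° left the cam where it was while the torque rose from about 0.08 to 0.29 Nm, so it is at the stop.
- **Last state:** The jaws hold only the bow at 110 N, with the fingertips about 9 mm above the lock, worked out from the tool height. The key is pressed down with about 11 N.
- **Bystanders:** I went near none of them. The clothespin and scoop look unmoved in the last pictures. The canister and bowls were not fully in view at the end, so I did not check those two again.

One disagreement: the lock position from the fixed cameras differed by about 3 mm from the wrist camera's. I used the wrist camera, and the key went in with no sideways jamming.

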